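# Set out the massing model of a street corner

## Robot

A 6-joint arm with a two-finger parallel gripper is mounted at the origin on the work surface. World frame = base frame: x ahead of the robot, y to its left, z up, the work surface at z = 0. Lengths are in m, angles in degrees, forces in N, time in s.
With the tool pointing down it reaches from about 0.4 to 0.825 m from the base axis. Payload 7 kg.
Tool frame: the origin (TCP) lies between the finger pads; the fingertips stand 11 mm ahead of it and the grasp point (between the pads) lies 8 mm behind it; z points along the fingers, y is the direction in which the jaws open and shut (so a half turn about z gives the same grasp; the last joint's range is limited). The gripper opens to 88 mm and grips with 3 to 60 N. Pads are 19 mm wide; open, the fingers measure 130 mm over their backs; the gripper's body (78 mm by 193 mm) begins 47 mm behind the grasp point.
Start: joints at [82.569, 20.546, 0.682, 0, -70.136, -16.507], TCP at [0.274, 0.617, 0.238] pointing down, gripper open.
Joint ranges: [-176.03, 176.03], [-82.01, 121.73], [-58.28, 71.71], [-173.87, 95.51], [-174.79, -0.11], [-173.66, 173.66]. Speed limits (degrees/s): [136.94, 136.94, 172.46, 180, 180, 180].

## Interface

Orientations are given as [roll, pitch, yaw] about the fixed x, y, z axes, in that order (R = Rz(yaw) Ry(pitch) Rx(roll)).
In Python, from plant import r gives the robot as it stands.
- The arm moves only by the shell command python3 -m inch 'ROWS' [OPENING] [FORCE]. ROWS is JSON, a list of rows, each an object of numbers: "x", "y", "z": the shift along the tool's x, y, z as a fraction of full scale; "yaw": the turn about the tool's z as a fraction of full scale. In form: [{"x": .., "y": .., "z": .., "yaw": ..}, ...]. A call has 1 to 5 rows; each row shifts and turns the pose as measured when the row begins, along the tool's axes as they then stand; what a row does not reach is not made up. Full scale, the value 1, is 0.025 m for a shift and 4 degrees for a turn. A row lasts 1/12 s, in which the tool goes at most 41.7 mm and 7.16 degrees, less where a joint would pass 70% of its speed; a pose out of reach is approached as far as the arm can. A call with a number of a shift or a turn outside -1 to 1 is refused whole. A call with a gripper value outside its range is refused whole. OPENING is the opening, from -1 (shut) to 1 (fully open), set as the call begins (- or left out, the last holds). The fingers move at their own pace and stop on an object; FORCE is the grip in N (left out, the last holds). Time passes only in rows, so rows that do not move let the fingers close. It gives the time, the measured TCP pose, the force and the opening at its end, in the units of the state.
- r.get_state(): the state, without advancing time (a new reading comes with each control period).
- r.capture(name): name is "scene" or "top" or "wrist"; returns (picture, depth): 384x512x3 uint8, red, green, blue; 384x512 float32, m along the optical axis (not along the pixel's ray), 0 where there is no reading.
- r.camera_info(name): a dict with "mtx" (3x3 intrinsics, pixels), "pose" (4x4, takes a point from camera to world coordinates). Camera axes: x right, y down, z forward; pixel columns grow to the right and rows downward; lengths in m; the calibration is good to about 2 mm. A picture is of the moment at which its call begins: read the wrist's pose just before it. camera_info takes no time and is no camera call; for the wrist camera it gives the pose at the moment of the call.
- r.close_job(): hands the job in, once; it reports no verdict.
The state is a dict: "time_s": time; "joints": joint angles; "qd": joint speeds; "joint_torque": joint torques, N m; "tcp_pos": TCP position; "eef_rot": TCP orientation; "contact_force": force on the tool from outside, world axes, zero at the start; "moment": the same for the moment, N m; "gripper_width": finger opening in m.
Only numpy, scipy, OpenCV 4.12 (cv2) and the standard library are available. Lean on these libraries where they do the work, as an engineer would, in place of code of your own. Each camera call takes 0.05 s, during which the arm holds its last target. There are 200 camera calls.

## Task

Finish the model: stand the blue tower centred on top of the wooden podium and square with it, and the yellow hall on the grey board midway between the two terracotta houses, its ridge in line with theirs. On the white board put the red round building directly to the left of the podium (seen from the robot, square to the podium's sides) with a 40 mm wide street between them, and then the green stepped block directly behind the red one, again with a 40 mm street between them and its length running front to back, parallel to the podium's sides. Everything stands upright and released, and the glue bottle and the mug stay where they are.

Things in the scene. Friction and masses are not known exactly. Their poses are not given: they have to be found in the camera images.
- tower_mid (a point): Light-blue model tower, square: 40 x 40 mm, 45 mm high, with a 28 x 28 mm setback on top, 60 mm in all. Loose, 45 to 90 g. Point at its centre, half-way up; z up. x and y along its sides.
- rotunda_mid (a point): Red round model building with a shallow dome: 50 mm diameter, straight wall to 35 mm, 50 mm high in all. Loose, 45 to 90 g. Point at its centre, half-way up; z up. 
- terrace_mid (a point): Green stepped model block: base 70 mm long (its x) x 40 mm wide (its y) x 30 mm high, with a second step 35 x 40 mm in the middle of the top, 50 mm high in all. Loose, 45 to 90 g. Point at its centre, half-way up; z up. 
- hall_mid (a point): Yellow gabled model hall: 60 mm long (its x, along the ridge) x 44 mm wide (its y), walls 28 mm high, roof ridge at 50 mm. Loose, 45 to 90 g. Point at its centre, half-way up; z up. 
- podium: Dark wooden square podium, 70 x 70 x 25 mm high, fixed on the white model board (6 mm thick, 280 mm deep x 215 mm wide, its edges parallel to the podium's). Origin at the centre of its underside, on the board's top at 6 mm above the table. Its x points away from the robot along the board's edge (behind), its y to the left seen from the robot; the board is turned a few degrees at most. A small fixed green tree (62 mm high) stands on the same board behind the podium.
- house_front: Terracotta gabled model house nearer the robot, fixed on the grey model board (6 mm thick, 280 x 130 mm): 60 mm long (its x, along the ridge, pointing to the other house) x 50 mm wide, ridge 50 mm high. Origin at the centre of its underside, 6 mm above the table.
- house_back: The same terracotta house farther from the robot, in line with the first, 190 mm from it centre to centre. Origin and axes likewise.
- glue_mid (a point): White glue bottle with orange cap, 40 mm diameter, 85 mm high, loose on the table; a bystander. Point half-way up.
- mug_mid (a point): Blue mug, 72 mm diameter, 80 mm high, loose on the table; a bystander. Point half-way up its axis.
There are look-alikes about, which are no part of the job. What is meant by the part that bears hall_mid is not purple, and is the larger of those in its own colour.

How it is judged (in metres and radians):
At the end, for the whole second after the job is handed in: All upright, at rest: tower centred on podium, hall midway between houses (12 mm; 15 along row); red 100 mm left of podium centre to centre (15 mm each way), green 100 mm behind red (15 mm) and 75-125 mm left of podium; tower, hall, green aligned within 0.2 rad (x of tower_mid in the frame of podium between -0.012 and 0.012 m and y of tower_mid in the frame of podium between -0.012 and 0.012 m and z of tower_mid in the frame of podium between 0.049 and 0.061 m and (angle between the x axis of tower_mid and the x axis of podium, either way round below 0.2 rad or angle between the x axis of tower_mid and the y axis of podium, either way round below 0.2 rad) and x of hall_mid in the frame of house_front between 0.08 and 0.11 m and y of hall_mid in the frame of house_front between -0.012 and 0.012 m and height (world z) of hall_mid between 0.025 and 0.037 m and angle between the x axis of hall_mid and the x axis of house_front, either way round below 0.2 rad and x of rotunda_mid in the frame of podium between -0.015 and 0.015 m and y of rotunda_mid in the frame of podium between 0.085 and 0.115 m and height (world z) of rotunda_mid between 0.025 and 0.037 m and horizontal distance between terrace_mid and rotunda_mid between 0.085 and 0.115 m and y of terrace_mid in the frame of podium between 0.075 and 0.125 m and x of terrace_mid in the frame of podium above 0.06 m and height (world z) of terrace_mid between 0.025 and 0.037 m and angle between the x axis of terrace_mid and the x axis of podium, either way round below 0.2 rad and linear speed of each of tower, hall, rotunda, terrace below 0.02 m/s and angular speed of each of tower, hall, rotunda, terrace below 0.2 rad/s and angle between each of tower_mid, hall_mid, rotunda_mid, terrace_mid's own z axis and vertical below 0.1 rad); the robot touches nothing.
It fails at once if the glue bottle is moved by more than 30 mm or knocked over (distance of glue_mid from where it was at the start of the episode above 0.03 m).
It fails at once if the mug is moved by more than 30 mm or knocked over (distance of mug_mid from where it was at the start of the episode above 0.03 m).
It also fails if it takes over 131 s, if anything falls off the work surface, if the arm or the gripper's body presses on something with over 40 N, if the wrist force passes 120 N, or if a joint passes its speed limit or range.

## Working session

There is one attempt and no reset: what is moved stays moved. The work goes in short steps, Python scripts to look and compute and a shell command to move; the robot and the scene stay as the last step left them, time stands still between calls to the robot, and variables do not carry over. Pictures are saved under pics/ and viewed, about 12 in all and at most 16, crops included, and the job is handed in when it is done.

```bash
ls; mkdir -p pics
python3 - <<'E'
from plant import r
import cv2,numpy as np
print(r.get_state())
for n in("scene","top"):
    p,d=r.capture(n); i=r.camera_info(n); print(n,i)
    cv2.imwrite(f"pics/{n}0.png",p[:,:,::-1]); np.savez(f"{n}0.npz",p=p,d=d,K=i["mtx"],T=i["pose"])
E
```

```text
pics
{'time_s': 0.0, 'joints': array([ 8.25683565e+01,  2.05922370e+01,  6.33195651e-01, -1.83604993e-02,
       -7.01354848e+01, -1.65068607e+01]), 'qd': array([-0.05264951, -0.0650737 , -0.01908854, -0.04039038, -0.05979132,
       -0.11588177]), 'joint_torque': array([-6.58156641e-04, -5.82721889e+01,  2.93062556e+01,  6.99729234e+00,
        6.75067960e-03, -1.48849299e-04]), 'tcp_pos': array([0.27372801, 0.6164936 , 0.23661476]), 'eef_rot': array([ 1.79904465e+02, -1.03115443e-02, -2.39447487e+01]), 'contact_force': array([0.59862423, 0.20144735, 0.21588464]), 'moment': array([ 0.05067962,  0.05075805, -0.04599679]), 'gripper_width': 0.08727695436472296}
scene {'mtx': array([[400.16651845,   0.        , 256.80230488],
       [  0.        , 400.16651845, 190.95109297],
       [  0.        ,   0.        ,   1.        ]]), 'pose': array([[-0.58666492,  0.58766692, -0.55720003,  1.15065598],
       [ 0.80976819,  0.43417683, -0.39467197,  0.43349794],
       [ 0.00998768, -0.68274305, -0.73059029,  0.90719704],
       [ 0.        ,  0.        ,  0.        ,  1.        ]])}
top {'mtx': array([[355.23333534,   0.        , 251.00738746],
       [  0.        , 355.23333534, 192.55810122],
       [  0.        ,   0.        ,   1.        ]]), 'pose': array([[ 0.02559787, -0.99707055,  0.07207676,  0.40270731],
       [-0.99966427, -0.02582039, -0.00215703, -0.01318862],
       [ 0.00401176, -0.07199734, -0.99739676,  1.28830664],
       [ 0.        ,  0.        ,  0.        ,  1.        ]])}
```

View pics/top0.png

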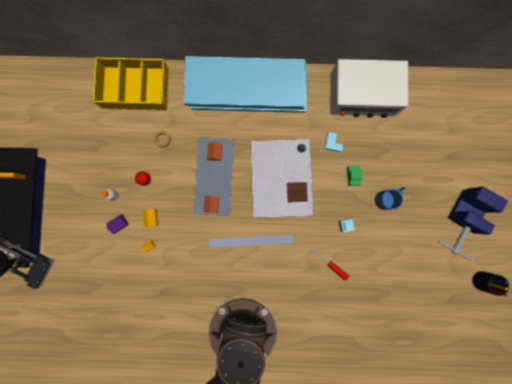

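View pics/scene0.png

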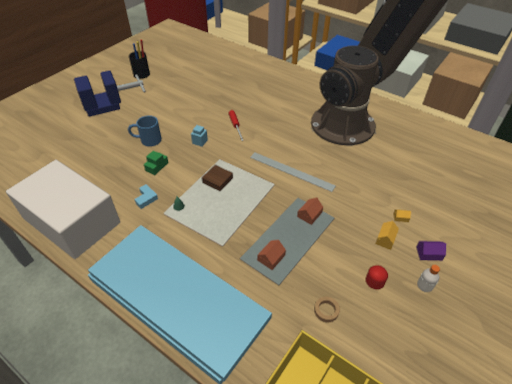

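Candidates in the top picture:
- **Hall:** large yellow (151,218), small yellow (148,245), purple (117,224). I choose the large yellow one.
- **Tower:** blue block (347,226), or the blue L-shape (333,142). I choose the block.
- **Red:** round building (143,178). The screwdriver (338,270) is the only other red thing.
- **Green:** stepped block (354,175). The other green thing is the tree (301,148).

Next I measure positions and make a close crop.

```bash
cat > h.py <<'E'
import cv2,numpy as np
def cloud(d,K,T):
    v,u=np.indices(d.shape); P=np.stack([(u-K[0,2])/K[0,0]*d,(v-K[1,2])/K[1,1]*d,d],-1)
    return P@T[:3,:3].T+T[:3,3]
def cam(n,save=None):
    from plant import r
    i=r.camera_info(n); p,d=r.capture(n)
    if save: cv2.imwrite(f"pics/{save}.png",cv2.resize(p[:,:,::-1],(640,480)))
    return p,d,i["mtx"],i["pose"]
def rect(xy):
    (cx,cy),(w,h),a=cv2.minAreaRect((xy*1000).astype(np.float32))
    if h>w: w,h,a=h,w,a+90
    return np.round([cx,cy,w,h,(a+90)%180-90],1)
E
python3 - <<'E'
from h import *
B={"top":{"hall":(136,205,165,231),"hallsmall":(138,237,160,254),"purple":(104,212,130,236),"tower":(337,216,358,236),"L":(323,130,346,154),"red":(132,168,154,189),"green":(344,162,365,189),"glue":(98,186,121,203),"mug":(374,184,408,212),"podium":(284,178,311,206),"hf":(201,193,221,216),"hb":(205,139,226,164),"tree":(294,140,309,155),"wboard":(245,134,320,222),"gboard":(190,134,238,220)}}
for n in["top"]:
    z=np.load(n+"0.npz"); W=cloud(z["d"],z["K"],z["T"])
    print("table z",np.median(W[225:260,60:90,2]))
    for k,(a,b,c,d) in B[n].items():
        w=W[b:d,a:c].reshape(-1,3); 
        lo,hi=(.003,.012) if "board" in k else (.012,.2)
        s=w[(w[:,2]>lo)&(w[:,2]<hi)]
        t=s[s[:,2]>s[:,2].max()-.008]
        print(k,len(s),rect(s[:,:2]),"zmax",s[:,2].max().round(3),"top",rect(t[:,:2]))
t=cv2.imread("pics/top0.png");s=cv2.imread("pics/scene0.png")
A=lambda im,x0,y0,x1,y1:cv2.resize(im[y0:y1,x0:x1],(390,290),interpolation=cv2.INTER_CUBIC)
cv2.imwrite("pics/c1.png",np.vstack([np.hstack([A(t,90,160,182,258),A(s,355,200,455,300)]),np.hstack([A(t,315,120,415,240),A(s,125,105,225,215)])]))
E
```

```text
table z 0.0012998143154755448
hall 237 [395.8 340.5  59.8  45.7   9.8] zmax 0.056 top [394.5 338.3  55.8  12.8  10.5]
hallsmall 105 [296.7 344.5  40.9  28.6 -62.1] zmax 0.039 top [295.  342.7  36.7   9.4 -62.1]
purple 258 [371.3 454.6  61.2  45.2 -54.7] zmax 0.054 top [371.6 455.   57.6  17.  -50.8]
tower 162 [ 387.6 -356.2   41.1   40.1  -78.6] zmax 0.065 top [ 388.2 -356.6   27.9   27.4  -87.8]
L 211 [ 688.9 -315.3   62.8   59.6  -10. ] zmax 0.027 top [ 688.  -314.5   60.3   58.1   -6.5]
red 181 [540.1 372.7  56.1  48.6  19.3] zmax 0.056 top [537.8 371.7  33.8  30.4  18.8]
green 269 [ 566.9 -385.2   71.1   42.3    4.1] zmax 0.056 top [ 566.9 -384.4   39.7   35.5  -86.9]
glue 154 [473.6 477.3  39.7  34.1 -19.2] zmax 0.09 top [473.7 480.4  18.3  17.  -87.3]
mug 385 [ 483.6 -512.1   97.8   70.5  -80.3] zmax 0.085 top [ 482.7 -498.6   69.7   69.6   61.8]
podium 404 [ 509.5 -179.4   89.9   83.8  -89. ] zmax 0.038 top [ 501.7 -180.7   68.1   67.9  -88.8]
hf 250 [455.2 128.9  72.2  61.9  -4.3] zmax 0.061 top [450.  124.2  51.8  12.4  -4.5]
hb 268 [643.9 119.9  86.   60.7   9.7] zmax 0.06 top [638.4 119.8  56.8  17.7   2.2]
tree 68 [ 665.9 -185.6   49.1   25.7   48.8] zmax 0.065 top [ 6.601e+02 -1.936e+02  6.900e+00  6.400e+00 -6.000e-01]
wboard 3999 [ 554.9 -128.3  318.5  271.7    1.5] zmax 0.012 top [ 554.7 -127.5  318.3  269.6    1.5]
gboard 2348 [551.8 122.4 311.4 172.2   1.7] zmax 0.012 top [551.7 122.2 311.  171.8   1.7]
```

View pics/c1.png

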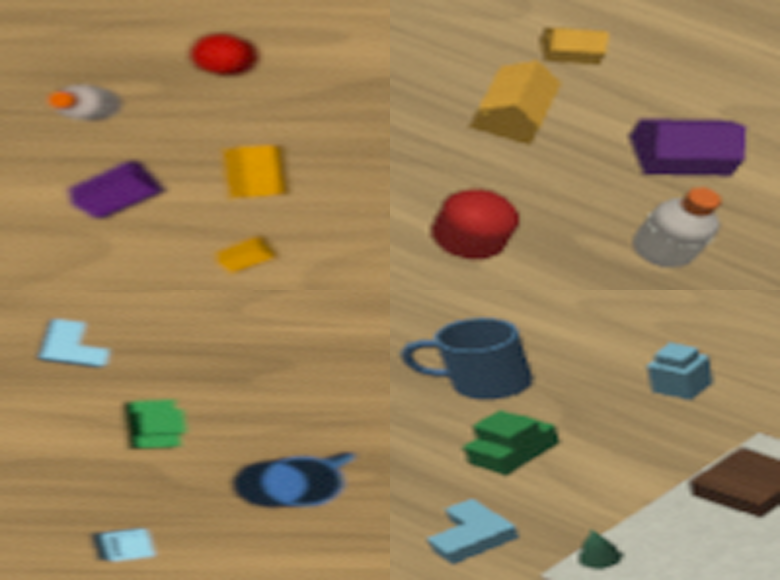

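The picture shows that the large yellow gabled hall (crop 255,170) is clearly bigger than the small one and is not purple. The tower (125,545), green block (155,425) and red round building (225,55) are also unambiguous. First I square the tool up with the world axes.

```bash
python3 -m inch '[{"yaw":-1},{"yaw":-1},{"yaw":-1},{"yaw":-1},{"yaw":-1}]' 0.5 20; python3 -m inch '[{"yaw":-1},{"y":1},{"y":1},{"y":1},{"y":1}]'; python3 -m inch '[{"x":0},{"x":0}]'
```

```text
validation failed for argument at $[0]...
validation failed for argument at $[0]...
validation failed for argument at $[0]...
```

```bash
python3 -m inch '[{"x":0,"y":0,"z":0,"yaw":-1},{"x":0,"y":0,"z":0,"yaw":-1},{"x":0,"y":0,"z":0,"yaw":-1},{"x":0,"y":0,"z":0,"yaw":-1},{"x":0,"y":0,"z":0,"yaw":-1}]' 0.5 20; python3 -m inch '[{"x":0,"y":0,"z":0,"yaw":-1},{"x":0,"y":1,"z":0,"yaw":0},{"x":0,"y":1,"z":0,"yaw":0},{"x":0,"y":1,"z":0,"yaw":0}]'; python3 -m inch '[{"x":0,"y":0,"z":0,"yaw":0},{"x":0,"y":0,"z":0,"yaw":0}]'
```

```text
time_s: 0.52
tcp_pos: [0.2732, 0.6152, 0.2338]
eef_rot: [179.6, 0.1, -3.2]
contact_force: [0.2, 0.4, 0.0]
gripper_width: 0.0663
time_s: 0.85
tcp_pos: [0.274, 0.5407, 0.2297]
eef_rot: [179.3, 0.2, 1.4]
contact_force: [0.6, -0.6, 0.0]
gripper_width: 0.0657
time_s: 1.02
tcp_pos: [0.2738, 0.5361, 0.2297]
eef_rot: [179.2, 0.3, 1.3]
contact_force: [0.9, 0.6, 0.6]
gripper_width: 0.0657
```

```bash
python3 -m inch '[{"x":0.6,"y":1,"z":0.2,"yaw":0},{"x":0.6,"y":1,"z":0.2,"yaw":0},{"x":0.6,"y":1,"z":0.2,"yaw":0},{"x":0.6,"y":1,"z":0.2,"yaw":0},{"x":0.6,"y":1,"z":0.2,"yaw":0}]'; python3 -m inch '[{"x":0.6,"y":1,"z":0.2,"yaw":-1},{"x":0.6,"y":1,"z":0.2,"yaw":-1},{"x":0.6,"y":0.6,"z":0,"yaw":0}]'
cat >> h.py <<'E'
def near(k,x,y,r=.05,lo=.012):
    p,d,K,T=k; W=cloud(d,K,T); W=W[(d>0)]
    s=W[(np.hypot(W[:,0]-x,W[:,1]-y)<r)&(W[:,2]>lo)&(W[:,2]<.1)]
    t=s[s[:,2]>s[:,2].max()-.008]
    print(len(s),"all",rect(s[:,:2]),"zmax",s[:,2].max().round(3),"top",rect(t[:,:2]),"mean",(t.mean(0)*1000).round(1))
    return s
E
python3 - <<'E'
from h import *
k=cam("wrist","w1"); near(k,.395,.340)
from plant import r; s=r.get_state(); print(s["tcp_pos"],s["eef_rot"],s["time_s"])
E
```

```text
time_s: 1.43
tcp_pos: [0.3519, 0.4151, 0.2049]
eef_rot: [179.3, 0.2, 1.7]
contact_force: [0.4, -0.6, -0.9]
gripper_width: 0.0655
time_s: 1.68
tcp_pos: [0.4036, 0.3511, 0.1938]
eef_rot: [179.3, 0.4, 10.1]
contact_force: [0.4, 0.4, -0.2]
gripper_width: 0.0656
2293 all [394.3 340.6  60.2  44.1   8.3] zmax 0.052 top [394.1 340.5  59.6  16.3   8.9] mean [395.2 340.9  47.2]
[0.40592091 0.35042581 0.19415772] [179.28180013   0.36733979   9.88293258] 1.7333
```

View pics/w1.png

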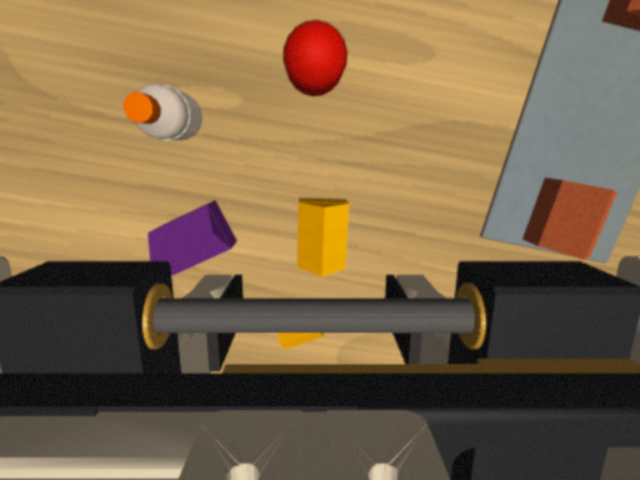

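The wrist view shows the hall at (322,237), clear of the purple block (190,235). The red building is at (315,57) and the glue at (160,108).

```bash
python3 -m inch '[{"x":-0.5,"y":0.28,"z":1,"yaw":0.3},{"x":0,"y":0,"z":1,"yaw":0},{"x":0,"y":0,"z":1,"yaw":0},{"x":0,"y":0,"z":1,"yaw":0}]'
```

```text
time_s: 2.07
tcp_pos: [0.4, 0.3436, 0.0969]
eef_rot: [179.8, -0.2, 8.4]
contact_force: [0.0, 0.5, -0.7]
gripper_width: 0.066
```

```bash
python3 -m inch '[{"x":-0.24,"y":0.09,"z":1,"yaw":0},{"x":0,"y":0,"z":1,"yaw":0},{"x":0,"y":0,"z":0.8,"yaw":0},{"x":0,"y":0,"z":0.3,"yaw":0}]'
```

```text
time_s: 2.4
tcp_pos: [0.3944, 0.3408, 0.0127]
eef_rot: [179.7, -0.1, 8.3]
contact_force: [-1.2, -0.3, -0.6]
gripper_width: 0.0658
```

```bash
python3 -m inch '[{"x":0,"y":0,"z":-0.15,"yaw":0},{"x":0,"y":0,"z":-0.02,"yaw":0},{"x":0,"y":0,"z":-0.02,"yaw":0},{"x":0,"y":0,"z":-0.02,"yaw":0},{"x":0,"y":0,"z":-0.02,"yaw":0}]' -1 20;python3 -m inch '[{"x":0,"y":0,"z":-0.02,"yaw":0},{"x":0,"y":0,"z":-0.02,"yaw":0}]'
```

```text
time_s: 2.82
tcp_pos: [0.3953, 0.3428, 0.0197]
eef_rot: [179.6, -0.1, 8.4]
contact_force: [0.1, 0.3, 0.1]
gripper_width: 0.0436
time_s: 2.98
tcp_pos: [0.3959, 0.3439, 0.0227]
eef_rot: [179.8, -0.2, 8.4]
contact_force: [0.3, 0.2, -1.2]
gripper_width: 0.0435
```

```bash
python3 -m inch '[{"x":0,"y":0,"z":-1,"yaw":0},{"x":0,"y":0,"z":-1,"yaw":0},{"x":0,"y":0,"z":-1,"yaw":0.8},{"x":0,"y":0,"z":-1,"yaw":0.8},{"x":0,"y":0,"z":-1,"yaw":0.8}]'; python3 -m inch '[{"x":0.6,"y":0.9,"z":0,"yaw":0},{"x":0.6,"y":0.9,"z":0,"yaw":0},{"x":0.6,"y":0.9,"z":0,"yaw":0},{"x":0.6,"y":0.9,"z":0,"yaw":0},{"x":0.6,"y":0.9,"z":0,"yaw":0}]';  python3 -m inch '[{"x":0.6,"y":0.9,"z":0,"yaw":0},{"x":0.6,"y":0.9,"z":0,"yaw":0},{"x":0.6,"y":0.9,"z":0,"yaw":0},{"x":0.6,"y":0.9,"z":0,"yaw":0}]'
```

```text
time_s: 3.4
tcp_pos: [0.3934, 0.341, 0.1491]
eef_rot: [179.4, 0.1, -1.6]
contact_force: [1.5, 1.5, -0.8]
gripper_width: 0.044
time_s: 3.82
tcp_pos: [0.4686, 0.2301, 0.161]
eef_rot: [-179.7, -0.6, -1.3]
contact_force: [0.3, 0.6, -1.2]
gripper_width: 0.0439
time_s: 4.15
tcp_pos: [0.5285, 0.134, 0.1638]
eef_rot: [-179.5, -0.8, -1.3]
contact_force: [0.2, 0.1, -1.0]
gripper_width: 0.0438
```

Run:
```python
from h import *
k=cam("wrist","w2"); near(k,.639,.120,lo=.03)
p,d,K,T=k;W=cloud(d,K,T)[d>0]
s=W[(W[:,2]>.06)&(W[:,2]<.2)&(np.hypot(W[:,0]-.53,W[:,1]-.134)<.06)]
print("held",len(s)); 
from plant import r; s=r.get_state(); print(s["tcp_pos"],s["eef_rot"],s["time_s"])
```

```text
4202 all [638.1 118.4  59.7  49.9  -1.9] zmax 0.058 top [ 6.38e+02  1.19e+02  5.96e+01  1.52e+01 -2.00e-01] mean [638.9 118.6  53.5]
held 8477
[0.53012408 0.13107269 0.16369509] [-179.57832747   -0.79509553   -1.32867596] 4.2
```

View pics/w2.png

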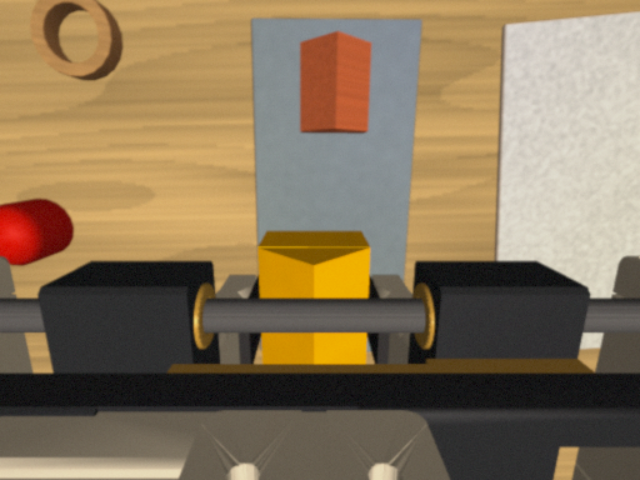

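The picture shows the hall held straight at (314,300), with the back house ahead at (336,85), both in line on the grey board.

```bash
python3 -m inch '[{"x":0.5,"y":0.4,"z":0.6,"yaw":0},{"x":0,"y":0,"z":1,"yaw":0},{"x":0,"y":0,"z":1,"yaw":0},{"x":0,"y":0,"z":1,"yaw":0}]'
```

```text
time_s: 4.53
tcp_pos: [0.5505, 0.1195, 0.0794]
eef_rot: [-179.1, -1.6, -1.6]
contact_force: [0.0, 0.4, -1.2]
gripper_width: 0.044
```

```bash
python3 -m inch '[{"x":-0.32,"y":-0.04,"z":0.6,"yaw":0},{"x":0,"y":0,"z":0.8,"yaw":0},{"x":0,"y":0,"z":0.2,"yaw":0}]'
```

```text
time_s: 4.78
tcp_pos: [0.5415, 0.1196, 0.0348]
eef_rot: [-179.2, -1.4, -1.8]
contact_force: [0.1, 0.1, -1.2]
gripper_width: 0.0439
```

```bash
python3 -m inch '[{"x":0.08,"y":-0.06,"z":0.15,"yaw":0},{"x":0,"y":0,"z":0.1,"yaw":0}]'; python3 -m inch '[{"x":0.02,"y":0,"z":0.1,"yaw":0}]'; python3 -m inch '[{"x":0.0,"y":0,"z":0.08,"yaw":0}]'
```

```text
time_s: 4.95
tcp_pos: [0.5437, 0.121, 0.0284]
eef_rot: [-179.3, -1.4, -1.8]
contact_force: [1.5, 0.4, -0.5]
gripper_width: 0.0438
time_s: 5.03
tcp_pos: [0.5448, 0.1214, 0.0265]
eef_rot: [-179.2, -1.4, -1.8]
contact_force: [-0.1, 0.7, 0.5]
gripper_width: 0.044
time_s: 5.12
tcp_pos: [0.5456, 0.1218, 0.0253]
eef_rot: [-179.2, -1.5, -1.7]
contact_force: [1.2, 0.4, -0.4]
gripper_width: 0.0437
```

```bash
python3 -m inch '[{"x":-0.05,"y":0,"z":0.08,"yaw":0}]'; python3 -m inch '[{"x":-0.05,"y":0,"z":0.08,"yaw":0}]'; python3 -m inch '[{"x":-0.03,"y":0,"z":0.08,"yaw":0}]'
```

```text
time_s: 5.2
tcp_pos: [0.5458, 0.1222, 0.0245]
eef_rot: [-179.2, -1.6, -1.7]
contact_force: [1.9, -4.8, 8.7]
gripper_width: 0.0437
time_s: 5.28
tcp_pos: [0.546, 0.1223, 0.024]
eef_rot: [-179.1, -1.8, -1.6]
contact_force: [0.2, -3.1, 9.5]
gripper_width: 0.0439
time_s: 5.37
tcp_pos: [0.5461, 0.1224, 0.0238]
eef_rot: [-179.1, -1.9, -1.6]
contact_force: [-6.6, -1.4, 19.0]
gripper_width: 0.044
```

Contact with the board. Release and lift slightly, then rise.

```bash
python3 -m inch '[{"x":0,"y":0,"z":-0.06,"yaw":0},{"x":0,"y":0,"z":-0.02,"yaw":0},{"x":0,"y":0,"z":-0.02,"yaw":0},{"x":0,"y":0,"z":-0.02,"yaw":0}]' 0.5; python3 -m inch '[{"x":0,"y":0,"z":-0.6,"yaw":0},{"x":0,"y":0,"z":-1,"yaw":0},{"x":0,"y":0,"z":-1,"yaw":0},{"x":0,"y":0,"z":-1,"yaw":0},{"x":0,"y":0,"z":-1,"yaw":0}]'; python3 -m inch '[{"x":0,"y":-1,"z":0,"yaw":0},{"x":0,"y":-1,"z":0,"yaw":0},{"x":0,"y":-1,"z":0,"yaw":0},{"x":-0.2,"y":-1,"z":0,"yaw":0},{"x":-0.2,"y":-1,"z":0,"yaw":0}]';python3 -m inch '[{"x":-0.4,"y":-1,"z":0,"yaw":0},{"x":-0.4,"y":-1,"z":0,"yaw":0},{"x":-0.4,"y":-1,"z":0,"yaw":0},{"x":-0.2,"y":-0.5,"z":0,"yaw":0},{"x":-0.2,"y":-0.5,"z":0,"yaw":0}]'
python3 - <<'E'
from h import *
k=cam("top"); print("hall top");near(k,.544,.121,lo=.02)
for x,y in((.45,.124),(.638,.119)): near(k,x,y,lo=.02)
k=cam("wrist","w3"); print("red"); near(k,.539,.372)
from plant import r; s=r.get_state(); print(s["tcp_pos"],s["eef_rot"],s["time_s"])
E
```

```text
time_s: 5.7
tcp_pos: [0.5477, 0.1232, 0.03]
eef_rot: [-179.0, -2.2, -1.6]
contact_force: [-0.6, -0.2, -0.2]
gripper_width: 0.0634
time_s: 6.12
tcp_pos: [0.5397, 0.1197, 0.1431]
eef_rot: [-179.3, -1.5, -1.6]
contact_force: [1.0, 0.4, -0.2]
gripper_width: 0.0657
time_s: 6.53
tcp_pos: [0.5366, 0.2473, 0.1541]
eef_rot: [-178.8, -2.2, -2.0]
contact_force: [0.3, -0.1, -0.2]
gripper_width: 0.0658
time_s: 6.95
tcp_pos: [0.498, 0.3561, 0.1548]
eef_rot: [-178.8, -2.2, -1.9]
contact_force: [0.5, -0.7, -0.1]
gripper_width: 0.0661
hall top
223 all [546.6 123.4  60.   44.5  -1.4] zmax 0.061 top [545.9 123.5  56.2  10.7   1.7] mean [548.2 123.2  56.2]
244 all [449.2 124.6  57.3  50.1   0.5] zmax 0.06 top [448.3 124.6  56.5  16.1  -4.3] mean [446.4 124.4  54.3]
253 all [638.8 118.9  59.5  50.   -1.8] zmax 0.06 top [638.6 119.6  56.9  11.    1.9] mean [638.8 118.2  55.4]
red
2272 all [535.1 372.1  49.1  48.8  88.2] zmax 0.052 top [535.2 372.3  38.5  38.3  88.2] mean [535.6 371.9  47.7]
[0.49809652 0.35676449 0.1548243 ] [-178.75512464   -2.24712759   -1.8547303 ] 7.05
```

View pics/w3.png

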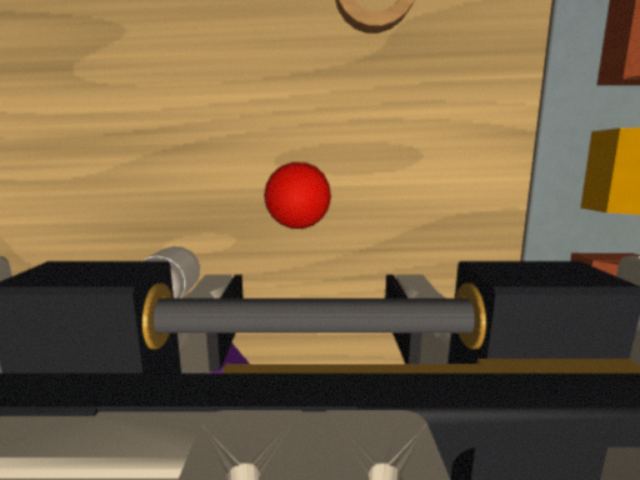

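The wrist view shows the hall standing on the grey board (615,170), and the top camera puts it within 3 mm of midway. The red building is at (298,195), alone. The glue is at (175,268), beside the left finger but 100 mm away from the grasp.

```bash
python3 -m inch '[{"x":0.65,"y":-0.27,"z":0,"yaw":0},{"x":0.65,"y":-0.27,"z":0.5,"yaw":0},{"x":0,"y":0,"z":1,"yaw":0},{"x":0,"y":0,"z":1,"yaw":0}]' 0.6
```

```text
time_s: 7.38
tcp_pos: [0.5375, 0.3725, 0.099]
eef_rot: [-178.3, -2.7, -1.8]
contact_force: [0.1, 0.8, -1.2]
gripper_width: 0.0697
```

```bash
python3 -m inch '[{"x":-0.2,"y":0.12,"z":1,"yaw":0},{"x":0,"y":0,"z":1,"yaw":0},{"x":0,"y":0,"z":0.75,"yaw":0}]'
```

```text
time_s: 7.63
tcp_pos: [0.5373, 0.3689, 0.0268]
eef_rot: [-178.3, -2.7, -2.0]
contact_force: [0.1, -0.6, 0.6]
gripper_width: 0.0701
```

```bash
python3 -m inch '[{"x":-0.04,"y":-0.1,"z":0.25,"yaw":0},{"x":0,"y":0,"z":0.1,"yaw":0}]';python3 -m inch '[{"x":0,"y":0,"z":-0.05,"yaw":0},{"x":0,"y":0,"z":-0.02,"yaw":0},{"x":0,"y":0,"z":-0.02,"yaw":0},{"x":0,"y":0,"z":-0.02,"yaw":0}]' -1 20
```

```text
time_s: 7.8
tcp_pos: [0.5358, 0.3681, 0.0136]
eef_rot: [-178.6, -2.4, -2.1]
contact_force: [0.4, -0.4, 0.2]
gripper_width: 0.0701
time_s: 8.13
tcp_pos: [0.5371, 0.3683, 0.0191]
eef_rot: [-178.5, -2.5, -2.1]
contact_force: [0.6, -0.7, -0.4]
gripper_width: 0.0491
```

```bash
python3 -m inch '[{"x":0,"y":0,"z":-0.3,"yaw":0},{"x":0,"y":0,"z":-1,"yaw":0},{"x":0,"y":0,"z":-1,"yaw":0},{"x":0,"y":0,"z":-1,"yaw":0},{"x":0,"y":0,"z":-1,"yaw":0}]';python3 -m inch '[{"x":0,"y":0.8,"z":-1,"yaw":-0.5},{"x":-0.2,"y":1,"z":0,"yaw":-0.5},{"x":-0.2,"y":1,"z":0,"yaw":0},{"x":-0.2,"y":1,"z":0,"yaw":0},{"x":-0.2,"y":1,"z":0,"yaw":0}]';python3 -m inch '[{"x":-0.1,"y":1,"z":0,"yaw":0},{"x":-0.1,"y":1,"z":0,"yaw":0},{"x":-0.1,"y":1,"z":0,"yaw":0},{"x":-0.1,"y":1,"z":0,"yaw":0},{"x":-0.1,"y":1,"z":0,"yaw":0}]';python3 -m inch '[{"x":-0.1,"y":1,"z":0,"yaw":0},{"x":-0.1,"y":1,"z":0,"yaw":0},{"x":-0.1,"y":1,"z":0,"yaw":0},{"x":0,"y":1,"z":0,"yaw":0},{"x":0,"y":1,"z":0,"yaw":0}]'
```

```text
time_s: 8.55
tcp_pos: [0.5301, 0.3635, 0.1299]
eef_rot: [-178.7, -2.3, -2.1]
contact_force: [0.5, 0.1, -1.2]
gripper_width: 0.0492
time_s: 8.97
tcp_pos: [0.5145, 0.2465, 0.1674]
eef_rot: [-178.0, -3.4, 2.5]
contact_force: [0.5, -0.2, -0.6]
gripper_width: 0.0494
time_s: 9.38
tcp_pos: [0.5062, 0.116, 0.1699]
eef_rot: [-177.7, -3.9, 2.6]
contact_force: [0.2, 0.6, 0.5]
gripper_width: 0.0491
time_s: 9.8
tcp_pos: [0.5035, -0.0146, 0.1714]
eef_rot: [-177.4, -4.5, 2.7]
contact_force: [-0.0, 1.0, -0.8]
gripper_width: 0.0487
```

```bash
python3 -m inch '[{"x":-0.1,"y":0.7,"z":0,"yaw":0.1},{"x":-0.1,"y":0.6,"z":0,"yaw":0.1},{"x":0,"y":0.5,"z":0,"yaw":0.1},{"x":0,"y":0.4,"z":0,"yaw":0},{"x":0,"y":0.3,"z":0,"yaw":0}]';python3 -m inch '[{"x":0,"y":0,"z":-0.5,"yaw":0},{"x":0,"y":0,"z":-0.5,"yaw":0},{"x":0,"y":0,"z":-0.5,"yaw":0}]';python3 -m inch '[{"x":0,"y":0,"z":0.1,"yaw":0},{"x":0,"y":0,"z":0.1,"yaw":0},{"x":0,"y":0,"z":0.1,"yaw":0}]'
python3 - <<'E'
from h import *
k=cam("wrist","w4"); near(k,.502,-.181,r=.05,lo=.022); near(k,.502,-.181,r=.055,lo=.022)
p,d,K,T=k;W=cloud(d,K,T);print("red held",)
hsv=cv2.cvtColor(p,cv2.COLOR_RGB2HSV);m=((hsv[...,0]<6)|(hsv[...,0]>174))&(hsv[...,1]>150)&(W[...,2]>.08);print(rect(W[m][:,:2]),W[m].mean(0))
m=(abs(W[...,2]-.006)<.004)&(hsv[...,1]<40)&(hsv[...,2]>120)&(W[...,1]<-.01);print("board",rect(W[m][:,:2]))
from plant import r; s=r.get_state(); print(s["tcp_pos"],s["eef_rot"],s["time_s"])
E
```

```text
time_s: 10.22
tcp_pos: [0.5003, -0.0834, 0.1747]
eef_rot: [-177.2, -5.0, 1.3]
contact_force: [0.3, -0.4, -1.0]
gripper_width: 0.0492
time_s: 10.47
tcp_pos: [0.4949, -0.0871, 0.213]
eef_rot: [-177.2, -4.8, 1.2]
contact_force: [-0.3, 0.0, -0.4]
gripper_width: 0.0487
time_s: 10.72
tcp_pos: [0.4972, -0.0866, 0.2104]
eef_rot: [-177.1, -5.4, 1.2]
contact_force: [0.5, 0.1, 0.9]
gripper_width: 0.0498
3332 all [ 500.  -181.6   70.1   69.9  -86.5] zmax 0.034 top [ 500.  -181.6   70.    69.9  -86.5] mean [ 504.9 -179.2   31.5]
3332 all [ 500.  -181.6   70.1   69.9  -86.5] zmax 0.034 top [ 500.  -181.6   70.    69.9  -86.5] mean [ 504.9 -179.2   31.5]
red held
[510.3 -87.1  71.   69.5 -68.3] [ 0.50431823 -0.08752264  0.23370014]
board [ 569.3 -179.7  319.8  255.2  -86.4]
[ 0.49678533 -0.08655643  0.209518  ] [-177.12641988   -5.2854482     1.2065681 ] 10.7667
```

View pics/w4.png

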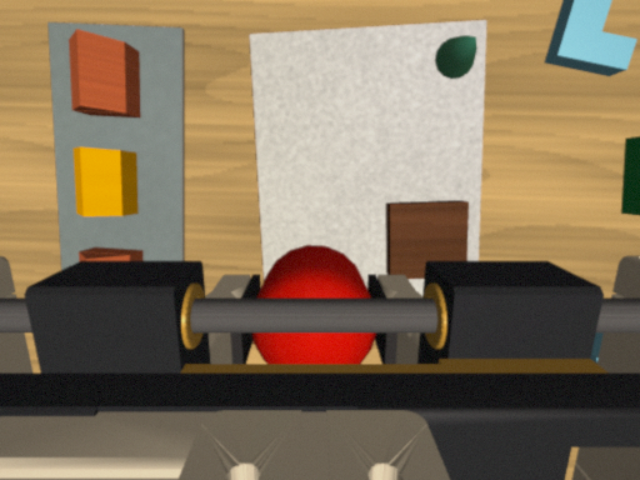

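The wrist view shows the hall in line between the houses (105,182), the podium at (427,240) and the red building held at (313,310). The tool has drifted about 6° out of vertical: per row, it tips outward at short reach. I place red now and undo the tilt afterwards.

```bash
python3 -m inch '[{"x":-0.7,"y":0.16,"z":1,"yaw":0},{"x":0,"y":0,"z":1,"yaw":0},{"x":0,"y":0,"z":1,"yaw":0},{"x":0,"y":0,"z":1,"yaw":0},{"x":0,"y":0,"z":1,"yaw":0}]'
```

```text
time_s: 11.18
tcp_pos: [0.4931, -0.0837, 0.0828]
eef_rot: [-177.1, -5.8, 1.3]
contact_force: [0.4, 1.3, -1.4]
gripper_width: 0.0495
```

```bash
python3 -m inch '[{"x":-0.13,"y":0.02,"z":1,"yaw":0},{"x":0,"y":0,"z":0.6,"yaw":0},{"x":0,"y":0,"z":0.2,"yaw":0}]'
```

```text
time_s: 11.43
tcp_pos: [0.4906, -0.0819, 0.0303]
eef_rot: [-177.2, -5.4, 1.3]
contact_force: [-0.1, -0.0, 0.3]
gripper_width: 0.0491
```

```bash
python3 -m inch '[{"x":0.18,"y":0,"z":0.1,"yaw":0}]'; python3 -m inch '[{"x":0,"y":0,"z":0.1,"yaw":0}]'; python3 -m inch '[{"x":-0.02,"y":0,"z":0.1,"yaw":0}]'
```

```text
time_s: 11.52
tcp_pos: [0.4936, -0.0818, 0.0266]
eef_rot: [-177.2, -5.1, 1.3]
contact_force: [0.1, 1.0, -0.4]
gripper_width: 0.0493
time_s: 11.6
tcp_pos: [0.4955, -0.0815, 0.0246]
eef_rot: [-177.2, -5.2, 1.4]
contact_force: [-1.3, 2.7, 22.2]
gripper_width: 0.0494
time_s: 11.68
tcp_pos: [0.4967, -0.0812, 0.0236]
eef_rot: [-177.2, -5.3, 1.5]
contact_force: [-8.0, 1.3, 25.9]
gripper_width: 0.0496
```

```bash
python3 -m inch '[{"x":0,"y":0,"z":-0.06,"yaw":0},{"x":0,"y":0,"z":-0.02,"yaw":0},{"x":0,"y":0,"z":-0.02,"yaw":0}]' 0.5; python3 -m inch '[{"x":0,"y":0,"z":-0.6,"yaw":0},{"x":0,"y":0,"z":-1,"yaw":0},{"x":0,"y":0,"z":-1,"yaw":0},{"x":0,"y":0,"z":-1,"yaw":0},{"x":0,"y":0,"z":-1,"yaw":0}]'; python3 -m inch '[{"x":1,"y":-0.8,"z":0,"yaw":0},{"x":1,"y":-0.8,"z":0,"yaw":0},{"x":1,"y":-0.8,"z":0,"yaw":0},{"x":1,"y":-0.8,"z":0,"yaw":0},{"x":1,"y":-0.8,"z":0,"yaw":0}]';python3 -m inch '[{"x":1,"y":-0.8,"z":0,"yaw":0},{"x":1,"y":-0.8,"z":0,"yaw":0},{"x":1,"y":-0.8,"z":0,"yaw":0},{"x":1,"y":-0.8,"z":0,"yaw":0},{"x":1,"y":-0.8,"z":0,"yaw":0}]';python3 -m inch '[{"x":0,"y":0,"z":0,"yaw":0},{"x":0,"y":0,"z":0,"yaw":0},{"x":0,"y":0,"z":0,"yaw":0},{"x":0,"y":0,"z":0,"yaw":0}]';python3 -m inch '[{"x":0,"y":0,"z":0,"yaw":0},{"x":0,"y":0,"z":0,"yaw":0},{"x":0,"y":0,"z":0,"yaw":0},{"x":0,"y":0,"z":0,"yaw":0}]'
```

```text
time_s: 11.93
tcp_pos: [0.4997, -0.0807, 0.0293]
eef_rot: [-177.2, -5.6, 1.6]
contact_force: [-0.1, 0.2, 0.4]
gripper_width: 0.063
time_s: 12.35
tcp_pos: [0.4863, -0.0871, 0.1451]
eef_rot: [-177.3, -5.2, 1.5]
contact_force: [1.2, 0.3, 0.4]
gripper_width: 0.0659
time_s: 12.77
tcp_pos: [0.6109, 0.0162, 0.1756]
eef_rot: [-177.0, -6.2, 1.2]
contact_force: [-0.2, -0.7, 0.1]
gripper_width: 0.0653
time_s: 13.18
tcp_pos: [0.7383, 0.1242, 0.1991]
eef_rot: [-176.9, -6.5, 1.2]
contact_force: [0.8, -0.3, 0.2]
gripper_width: 0.0654
time_s: 13.52
tcp_pos: [0.7424, 0.1287, 0.1985]
eef_rot: [-177.0, -6.5, 1.4]
contact_force: [-1.1, 0.1, 0.8]
gripper_width: 0.0656
time_s: 13.85
tcp_pos: [0.7406, 0.1265, 0.1999]
eef_rot: [-176.9, -6.6, 1.3]
contact_force: [0.8, -0.3, 0.7]
gripper_width: 0.066
```

```bash
python3 -m inch '[{"x":-1,"y":0,"z":0,"yaw":0},{"x":-1,"y":0,"z":0,"yaw":0},{"x":-1,"y":0,"z":0,"yaw":0},{"x":-1,"y":0,"z":0,"yaw":0},{"x":-1,"y":0,"z":0,"yaw":0}]'; python3 -m inch '[{"x":-1,"y":0,"z":0,"yaw":0},{"x":-1,"y":0,"z":0,"yaw":0},{"x":-1,"y":0,"z":0,"yaw":0},{"x":-1,"y":0,"z":0,"yaw":0},{"x":-1,"y":0,"z":0,"yaw":0}]';  python3 -m inch '[{"x":-1,"y":0,"z":0,"yaw":0},{"x":-1,"y":0,"z":0,"yaw":0},{"x":-1,"y":0,"z":0,"yaw":0}]';  python3 -m inch '[{"x":-1,"y":0,"z":0,"yaw":0}]';  python3 -m inch '[{"x":-1,"y":0,"z":0,"yaw":0}]'; python3 -c "
from plant import r; print(r.get_state()['joints'])"
```

```text
time_s: 14.27
tcp_pos: [0.6155, 0.1216, 0.1845]
eef_rot: [-176.9, -6.7, 1.1]
contact_force: [0.5, -0.1, 1.5]
gripper_width: 0.0654
time_s: 14.68
tcp_pos: [0.485, 0.1172, 0.1703]
eef_rot: [-176.8, -6.9, 0.9]
contact_force: [0.1, 0.3, 0.1]
gripper_width: 0.0656
time_s: 14.93
tcp_pos: [0.4071, 0.1147, 0.1616]
eef_rot: [-176.7, -7.0, 0.8]
contact_force: [0.2, -0.5, 0.6]
gripper_width: 0.0654
time_s: 15.02
tcp_pos: [0.3812, 0.1138, 0.1585]
eef_rot: [-176.7, -7.0, 0.8]
contact_force: [-0.7, 1.0, 0.8]
gripper_width: 0.0656
time_s: 15.1
tcp_pos: [0.3554, 0.1129, 0.1555]
eef_rot: [-176.7, -7.0, 0.7]
contact_force: [-0.7, 1.4, 0.5]
gripper_width: 0.0657
[ 52.48357236 -11.10154237 -48.69581425   4.83208651 -45.51209138
  35.27550192]
```

```bash
for i in 1; do python3 -m inch '[{"x":-1,"y":0,"z":0,"yaw":0}]';  python3 -m inch '[{"x":-1,"y":0,"z":0,"yaw":0}]';  python3 -m inch '[{"x":-0.5,"y":0,"z":0,"yaw":0}]'; done; python3 -c "
from plant import r; print(r.get_state()['joints'])"
```

```text
time_s: 15.18
tcp_pos: [0.3298, 0.112, 0.1524]
eef_rot: [-176.6, -7.1, 0.7]
contact_force: [-1.6, 1.3, 1.3]
gripper_width: 0.0657
time_s: 15.27
tcp_pos: [0.3042, 0.1111, 0.1491]
eef_rot: [-176.6, -7.1, 0.6]
contact_force: [-1.4, 1.2, 1.2]
gripper_width: 0.0656
time_s: 15.35
tcp_pos: [0.2901, 0.1094, 0.147]
eef_rot: [-176.5, -7.1, 0.5]
contact_force: [0.0, -0.2, 0.5]
gripper_width: 0.0656
[ 66.62923978 -20.84725718 -56.30156945   6.76512688 -48.63582012
  19.87850713]
```

```bash
python3 -m inch '[{"x":0,"y":0,"z":-1,"yaw":0},{"x":0,"y":0,"z":-1,"yaw":0},{"x":0,"y":0,"z":-1,"yaw":0},{"x":0,"y":0,"z":-1,"yaw":0},{"x":0,"y":0,"z":-1,"yaw":0}]';python3 -m inch '[{"x":0,"y":0,"z":-1,"yaw":0},{"x":0,"y":0,"z":-1,"yaw":0},{"x":0,"y":0,"z":-1,"yaw":0},{"x":0,"y":0,"z":-1,"yaw":0},{"x":0,"y":0,"z":-1,"yaw":0}]'; python3 -c "
from plant import r; print(r.get_state()['joints'])"
```

```text
time_s: 15.77
tcp_pos: [0.2692, 0.095, 0.2706]
eef_rot: [-176.5, -6.9, 0.7]
contact_force: [0.6, 0.9, 0.4]
gripper_width: 0.0659
time_s: 16.18
tcp_pos: [0.2524, 0.0824, 0.4014]
eef_rot: [-176.0, -7.1, 0.6]
contact_force: [0.5, 1.5, 0.7]
gripper_width: 0.0658
[ 77.61364521 -36.45602684 -28.73205345   5.96653215 -92.15437308
  13.70487796]
```

```bash
python3 -m inch '[{"x":1,"y":0.6,"z":0.5,"yaw":0},{"x":1,"y":0.8,"z":0.5,"yaw":0},{"x":1,"y":1,"z":0.5,"yaw":0},{"x":1,"y":1,"z":0.5,"yaw":0},{"x":1,"y":1,"z":0.5,"yaw":0}]';python3 -m inch '[{"x":0.8,"y":1,"z":0.5,"yaw":0},{"x":0.8,"y":1,"z":0.5,"yaw":0},{"x":0.8,"y":1,"z":0.5,"yaw":0},{"x":0.6,"y":1,"z":0.5,"yaw":0},{"x":0.6,"y":1,"z":0.5,"yaw":0}]';python3 -m inch '[{"x":0.4,"y":1,"z":0.4,"yaw":0},{"x":0.4,"y":1,"z":0.4,"yaw":0},{"x":0.4,"y":1,"z":0.4,"yaw":0},{"x":0.2,"y":1,"z":0.4,"yaw":0},{"x":0.2,"y":1,"z":0.4,"yaw":0}]'
```

```text
time_s: 16.6
tcp_pos: [0.3458, 0.0207, 0.3709]
eef_rot: [-174.9, -7.7, 2.4]
contact_force: [-0.7, 2.5, 0.4]
gripper_width: 0.0659
time_s: 17.02
tcp_pos: [0.4539, -0.1043, 0.3105]
eef_rot: [-174.7, -8.4, 2.1]
contact_force: [0.2, 1.6, 1.3]
gripper_width: 0.0659
time_s: 17.43
tcp_pos: [0.5084, -0.2319, 0.2527]
eef_rot: [-174.7, -8.5, 1.8]
contact_force: [1.2, 1.2, 0.4]
gripper_width: 0.0656
```

```bash
python3 -m inch '[{"x":0,"y":1,"z":0.2,"yaw":0},{"x":0,"y":1,"z":0.2,"yaw":0},{"x":0,"y":1,"z":0.2,"yaw":0},{"x":0,"y":1,"z":0.2,"yaw":0}]'
python3 - <<'E'
from h import *
k=cam("wrist","w5"); near(k,.567,-.385)
p,d,K,T=k;W=cloud(d,K,T)[d>0];s=W[(abs(W[:,2]-.028)<.007)&(np.hypot(W[:,0]-.567,W[:,1]+.385)<.05)];print("low step",rect(s[:,:2]))
k=cam("top");near(k,.4955,-.0815,r=.04,lo=.015);near(k,.567,-.385); near(k,.502,-.181,r=.06,lo=.027)
from plant import r; s=r.get_state(); print(s["tcp_pos"],s["eef_rot"],s["time_s"])
E
```

```text
time_s: 17.77
tcp_pos: [0.5151, -0.3352, 0.2212]
eef_rot: [-174.7, -8.5, 1.7]
contact_force: [0.1, 0.6, 0.6]
gripper_width: 0.0657
2262 all [ 565.3 -386.2   70.    40.1    5.4] zmax 0.053 top [ 565.2 -386.2   40.1   35.   -84.7] mean [ 565.3 -386.2   50.6]
low step [ 565.3 -386.1   70.1   40.     5.3]
164 all [495.5 -80.4  48.4  47.7 -76.7] zmax 0.061 top [497.8 -81.7  35.   30.8 -76.6] mean [495.9 -81.4  55.8]Traceback (most recent call last):
  File "<stdin>", line 4, in <module>
  File "h.py", line 17, in near
    t=s[s[:,2]>s[:,2].max()-.008]
               ~~~~~~~~~~^^
    return umr_maximum(a, axis, None, out, keepdims, initial, where)
ValueError: zero-size array to reduction operation maximum which has no identity
```

View pics/w5.png

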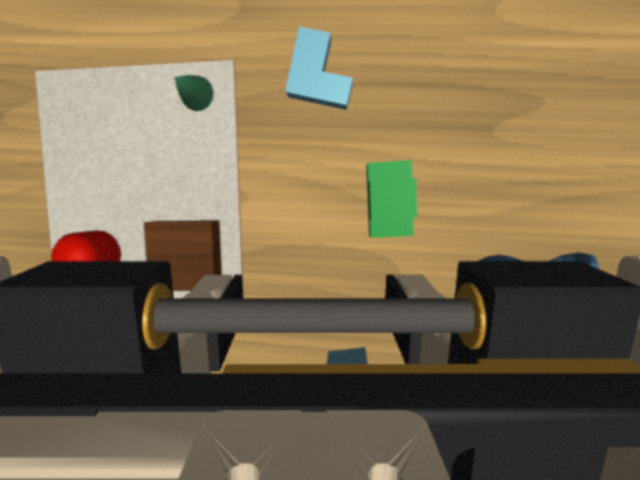

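The wrist view shows the green block at (391,198) with its length front to back. The red building stands left of the podium (85,247), at (495,-80) mm, within 2 mm of its target. The mug is at (530,262), right of the grasp. I shift the green grasp a little forward and higher to keep the gripper body off the mug.

```bash
python3 -m inch '[{"x":0.4,"y":1,"z":0,"yaw":-0.5},{"x":0.4,"y":1,"z":0,"yaw":-0.5},{"x":0,"y":0.8,"z":0.5,"yaw":0},{"x":0,"y":0,"z":1,"yaw":0},{"x":0,"y":0,"z":1,"yaw":0}]'
```

```text
time_s: 18.28
tcp_pos: [0.5504, -0.4049, 0.1613]
eef_rot: [-175.7, -9.3, 5.7]
contact_force: [0.7, -0.1, 0.0]
gripper_width: 0.0656
```

```bash
python3 -m inch '[{"x":0,"y":-0.22,"z":1,"yaw":0},{"x":0,"y":0,"z":1,"yaw":0},{"x":0,"y":0,"z":1,"yaw":0}]'
```

```text
time_s: 18.53
tcp_pos: [0.5619, -0.3929, 0.0874]
eef_rot: [-175.8, -9.5, 5.6]
contact_force: [0.5, -0.4, 0.1]
gripper_width: 0.0659
```

```bash
python3 -m inch '[{"x":0,"y":0,"z":1,"yaw":0},{"x":0,"y":0,"z":0.8,"yaw":0},{"x":0,"y":0,"z":0.4,"yaw":0}]'
```

```text
time_s: 18.78
tcp_pos: [0.5697, -0.3855, 0.0295]
eef_rot: [-175.8, -9.4, 5.6]
contact_force: [-0.4, 0.2, 0.3]
gripper_width: 0.0655
```

```bash
python3 -m inch '[{"x":0,"y":0,"z":0.1,"yaw":0},{"x":0,"y":0,"z":0,"yaw":0},{"x":0,"y":0,"z":0,"yaw":0},{"x":0,"y":0,"z":0,"yaw":0}]' -1 20; python3 -m inch '[{"x":0,"y":0,"z":0,"yaw":0}]';python3 -m inch '[{"x":0,"y":0,"z":-0.3,"yaw":0},{"x":0,"y":0,"z":-1,"yaw":0},{"x":0,"y":0,"z":-1,"yaw":0},{"x":0,"y":0,"z":-1,"yaw":0},{"x":0,"y":0,"z":-1,"yaw":0}]'
```

```text
time_s: 19.12
tcp_pos: [0.5701, -0.3843, 0.0275]
eef_rot: [-175.7, -9.4, 5.7]
contact_force: [0.5, -0.5, -0.1]
gripper_width: 0.0445
time_s: 19.2
tcp_pos: [0.5706, -0.3847, 0.029]
eef_rot: [-175.8, -9.5, 5.7]
contact_force: [-0.8, 0.6, -1.1]
gripper_width: 0.0416
time_s: 19.62
tcp_pos: [0.5507, -0.3936, 0.1375]
eef_rot: [-175.6, -9.2, 5.6]
contact_force: [0.6, -0.8, -1.0]
gripper_width: 0.0417
```

```bash
python3 -m inch '[{"x":0.25,"y":-1,"z":0.1,"yaw":0.3},{"x":0.25,"y":-1,"z":0.1,"yaw":0.3},{"x":0.25,"y":-1,"z":0.1,"yaw":0},{"x":0.25,"y":-1,"z":0.1,"yaw":0},{"x":0.25,"y":-1,"z":0.1,"yaw":0}]';python3 -m inch '[{"x":0.2,"y":-1,"z":0.1,"yaw":0},{"x":0.2,"y":-1,"z":0.1,"yaw":0},{"x":0.2,"y":-1,"z":0.1,"yaw":0},{"x":0.2,"y":-1,"z":0.1,"yaw":0},{"x":0.2,"y":-1,"z":0.1,"yaw":0}]';python3 -m inch '[{"x":0,"y":-0.8,"z":0,"yaw":0},{"x":0,"y":-0.5,"z":0,"yaw":0}]'
```

```text
time_s: 20.03
tcp_pos: [0.5757, -0.2715, 0.1562]
eef_rot: [-175.8, -10.0, 2.7]
contact_force: [0.6, 0.0, -0.2]
gripper_width: 0.0414
time_s: 20.45
tcp_pos: [0.596, -0.1402, 0.1658]
eef_rot: [-175.9, -10.6, 2.6]
contact_force: [0.6, -0.4, -0.6]
gripper_width: 0.0417
time_s: 20.62
tcp_pos: [0.5948, -0.1046, 0.1711]
eef_rot: [-175.9, -10.8, 2.6]
contact_force: [-0.2, 0.3, -1.1]
gripper_width: 0.0414
```

```bash
python3 -m inch '[{"x":-0.7,"y":-0.7,"z":0.5,"yaw":0},{"x":0,"y":0,"z":1,"yaw":0},{"x":0,"y":0,"z":1,"yaw":0},{"x":0,"y":0,"z":1,"yaw":0}]'
```

```text
time_s: 20.95
tcp_pos: [0.598, -0.0767, 0.0951]
eef_rot: [-175.9, -12.1, 2.9]
contact_force: [0.9, 0.2, -0.3]
gripper_width: 0.0412
```

```bash
python3 -m inch '[{"x":-0.35,"y":0.12,"z":0.9,"yaw":0},{"x":0,"y":0,"z":0.6,"yaw":0},{"x":0,"y":0,"z":0.3,"yaw":0}]'
```

```text
time_s: 21.2
tcp_pos: [0.5991, -0.076, 0.0486]
eef_rot: [-175.9, -12.2, 2.9]
contact_force: [-0.6, 0.3, -0.8]
gripper_width: 0.0415
```

```bash
python3 -m inch '[{"x":-0.05,"y":0,"z":0.25,"yaw":0}]'; python3 -m inch '[{"x":0,"y":0,"z":0.12,"yaw":0}]'; python3 -m inch '[{"x":0,"y":0,"z":0.08,"yaw":0}]'
```

```text
time_s: 21.28
tcp_pos: [0.5994, -0.0756, 0.0424]
eef_rot: [-175.9, -12.3, 2.9]
contact_force: [-0.4, 0.2, -0.9]
gripper_width: 0.0413
time_s: 21.37
tcp_pos: [0.6, -0.0755, 0.0395]
eef_rot: [-175.9, -12.3, 2.9]
contact_force: [-0.2, -0.2, -1.2]
gripper_width: 0.0414
time_s: 21.45
tcp_pos: [0.6009, -0.0754, 0.0381]
eef_rot: [-175.9, -12.3, 2.9]
contact_force: [0.6, 0.5, 0.4]
gripper_width: 0.0416
```

```bash
python3 -m inch '[{"x":-0.02,"y":0,"z":0.1,"yaw":0}]'; python3 -m inch '[{"x":-0.02,"y":0,"z":0.06,"yaw":0}]'
```

```text
time_s: 21.53
tcp_pos: [0.6016, -0.0752, 0.0365]
eef_rot: [-175.9, -12.4, 2.9]
contact_force: [-1.0, -0.3, -0.5]
gripper_width: 0.0412
time_s: 21.62
tcp_pos: [0.602, -0.075, 0.0357]
eef_rot: [-175.9, -12.5, 2.9]
contact_force: [-2.0, 2.2, 2.7]
gripper_width: 0.0413
```

```bash
python3 -m inch '[{"x":0,"y":0,"z":-0.04,"yaw":0},{"x":0,"y":0,"z":0,"yaw":0},{"x":0,"y":0,"z":0,"yaw":0}]' 0.5; python3 -m inch '[{"x":0.1,"y":0,"z":-0.7,"yaw":0},{"x":0.1,"y":0,"z":-1,"yaw":0},{"x":0,"y":0,"z":-1,"yaw":0},{"x":0,"y":0,"z":-1,"yaw":0},{"x":0,"y":0,"z":-1,"yaw":0}]';python3 -m inch '[{"x":-0.9,"y":1,"z":-0.3,"yaw":0},{"x":-0.9,"y":1,"z":-0.3,"yaw":0},{"x":-0.9,"y":1,"z":-0.3,"yaw":0},{"x":-0.9,"y":1,"z":-0.3,"yaw":0},{"x":-0.9,"y":1,"z":-0.3,"yaw":0}]';python3 -m inch '[{"x":-0.8,"y":1,"z":-0.2,"yaw":0},{"x":-0.8,"y":1,"z":-0.2,"yaw":0},{"x":-0.8,"y":1,"z":-0.2,"yaw":0},{"x":-0.8,"y":1,"z":-0.2,"yaw":0},{"x":-0.6,"y":0.6,"z":-0.2,"yaw":0}]'
python3 - <<'E'
from h import *
k=cam("wrist","w6"); near(k,.388,-.356)
k=cam("top")
for a in((.4955,-.0815,.035,.015),(.595,-.0755,.05,.02),(.545,.122,.045,.02)): near(k,*a)
from plant import r; s=r.get_state(); print(s["tcp_pos"],s["eef_rot"],s["time_s"])
E
```

```text
time_s: 21.87
tcp_pos: [0.6029, -0.0751, 0.0385]
eef_rot: [-175.9, -12.7, 2.9]
contact_force: [-1.0, 0.1, 0.1]
gripper_width: 0.056
time_s: 22.28
tcp_pos: [0.5794, -0.0851, 0.1531]
eef_rot: [-175.9, -12.1, 2.9]
contact_force: [0.6, 0.4, -0.1]
gripper_width: 0.0656
time_s: 22.7
tcp_pos: [0.4737, -0.2189, 0.1674]
eef_rot: [-176.1, -13.1, 3.5]
contact_force: [0.7, 0.3, -0.3]
gripper_width: 0.0658
time_s: 23.12
tcp_pos: [0.3791, -0.3473, 0.1661]
eef_rot: [-176.3, -13.6, 3.7]
contact_force: [0.6, -0.5, -0.4]
gripper_width: 0.0658
1763 all [ 386.  -357.5   40.1   40.    11.5] zmax 0.063 top [ 386.  -357.5   28.1   28.    11.6] mean [ 386.1 -357.5   60.5]
163 all [494.7 -79.5  48.6  45.8 -89.5] zmax 0.061 top [497.  -77.3  33.   29.1 -54.5] mean [496.4 -79.5  55.5]
236 all [598.5 -73.4  70.8  39.9   4.9] zmax 0.064 top [598.5 -74.2  38.4  32.5 -88.4] mean [598.3 -72.7  58.3]
225 all [546.6 123.2  59.8  44.   -1.8] zmax 0.061 top [546.2 125.2  56.5  14.4   1.2] mean [547.  123.6  55.7]
[ 0.3786646  -0.34772291  0.16617485] [-176.30140103  -13.5499869     3.49843   ] 23.2167
```

View pics/w6.png

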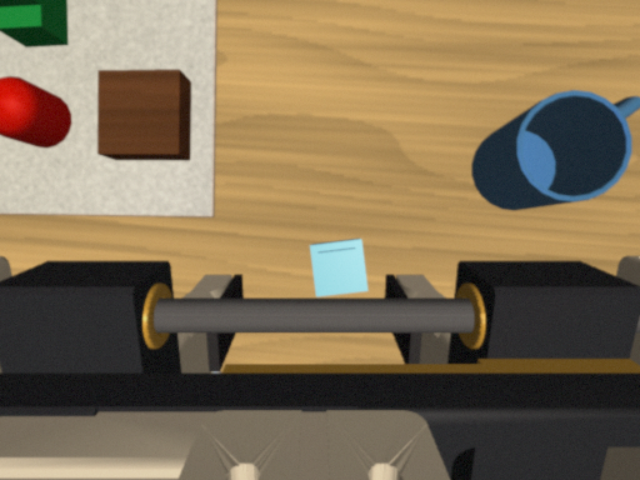

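The wrist view shows the tower at (339,268), turned about 11°, with the podium at (143,115), the red building at (30,112) and the green block behind it. The mug (575,145) is clear. The top camera puts green 104 mm from red with its length aligned.

```bash
python3 -m inch '[{"x":-0.6,"y":0.4,"z":0,"yaw":-1},{"x":-0.6,"y":0.4,"z":0,"yaw":-0.9},{"x":0,"y":0,"z":0.8,"yaw":0},{"x":0,"y":0,"z":0.8,"yaw":0}]'
```

```text
time_s: 23.55
tcp_pos: [0.3618, -0.371, 0.1237]
eef_rot: [-178.8, -14.3, 11.6]
contact_force: [0.5, 0.8, -1.1]
gripper_width: 0.0655
```

```bash
python3 -m inch '[{"x":0,"y":-0.24,"z":0.8,"yaw":0},{"x":0,"y":0,"z":0.5,"yaw":0}]'
```

```text
time_s: 23.72
tcp_pos: [0.3686, -0.3626, 0.0912]
eef_rot: [-178.8, -14.4, 11.6]
contact_force: [-0.8, -0.3, -0.6]
gripper_width: 0.0656
```

```bash
python3 -m inch '[{"x":0,"y":0,"z":1,"yaw":0},{"x":0,"y":0,"z":0.9,"yaw":0},{"x":0,"y":0,"z":0.5,"yaw":0}]'
```

```text
time_s: 23.97
tcp_pos: [0.3852, -0.3578, 0.0325]
eef_rot: [-179.0, -14.6, 11.7]
contact_force: [0.2, -0.8, -0.2]
gripper_width: 0.0654
```

```bash
python3 -m inch '[{"x":-0.08,"y":0,"z":0.3,"yaw":0},{"x":0,"y":0,"z":0.05,"yaw":0}]';python3 -m inch '[{"x":-0.03,"y":0,"z":0,"yaw":0},{"x":-0.03,"y":0,"z":0,"yaw":0},{"x":-0.03,"y":0,"z":0,"yaw":0},{"x":0,"y":0,"z":0,"yaw":0},{"x":0,"y":0,"z":0,"yaw":0}]' -1 20
```

```text
time_s: 24.13
tcp_pos: [0.3854, -0.356, 0.0208]
eef_rot: [-178.9, -14.4, 11.7]
contact_force: [0.3, 0.6, -0.1]
gripper_width: 0.0655
time_s: 24.55
tcp_pos: [0.3843, -0.3572, 0.0231]
eef_rot: [-179.0, -14.6, 11.8]
contact_force: [-0.1, 0.1, -2.1]
gripper_width: 0.0404
```

```bash
python3 -m inch '[{"x":0,"y":0,"z":-0.3,"yaw":0},{"x":0,"y":0,"z":-1,"yaw":0},{"x":0,"y":0,"z":-1,"yaw":0},{"x":0,"y":0,"z":-1,"yaw":0},{"x":0,"y":0,"z":-1,"yaw":0}]';python3 -m inch '[{"x":0.7,"y":-1,"z":0.15,"yaw":0.8},{"x":0.7,"y":-1,"z":0.15,"yaw":0.8},{"x":0.7,"y":-1,"z":0.15,"yaw":0.5},{"x":0.7,"y":-1,"z":0.15,"yaw":0}]';python3 -m inch '[{"x":0.7,"y":-0.9,"z":0.1,"yaw":0},{"x":0.7,"y":-0.7,"z":0.1,"yaw":0}]'
```

```text
time_s: 24.97
tcp_pos: [0.3543, -0.3631, 0.1287]
eef_rot: [-178.7, -14.2, 11.7]
contact_force: [0.4, -1.2, -0.3]
gripper_width: 0.04
time_s: 25.3
tcp_pos: [0.4122, -0.26, 0.1458]
eef_rot: [-177.0, -14.5, 2.1]
contact_force: [0.9, 0.4, -0.5]
gripper_width: 0.04
time_s: 25.47
tcp_pos: [0.4455, -0.2161, 0.1544]
eef_rot: [-177.0, -14.7, 1.9]
contact_force: [-0.2, 0.3, 0.1]
gripper_width: 0.0402
```

```bash
python3 -m inch '[{"x":0.55,"y":-0.6,"z":0.3,"yaw":-0.2},{"x":0.5,"y":-0.5,"z":0.6,"yaw":-0.1},{"x":0,"y":0,"z":0.8,"yaw":0},{"x":0,"y":0,"z":0.5,"yaw":0}]'
```

```text
time_s: 25.8
tcp_pos: [0.4896, -0.1795, 0.1171]
eef_rot: [-177.6, -15.6, 3.6]
contact_force: [-0.0, 0.1, -0.5]
gripper_width: 0.0402
```

```bash
python3 -m inch '[{"x":-0.28,"y":0.2,"z":0.7,"yaw":0},{"x":0,"y":0,"z":0.8,"yaw":0},{"x":0,"y":0,"z":0.3,"yaw":0}]'
python3 - <<'E'
from h import *
k=cam("wrist","w7");p,d,K,T=k;W=cloud(d,K,T)
s=W[(d>0)&(abs(W[...,2]-.031)<.005)&(np.hypot(W[...,0]-.5,W[...,1]+.181)<.055)];print(len(s),rect(s[:,:2]))
hsv=cv2.cvtColor(p,cv2.COLOR_RGB2HSV);m=(abs(hsv[...,0].astype(int)-97)<10)&(hsv[...,1]>60)&(d>0)&(np.hypot(W[...,0]-.5,W[...,1]+.181)<.05)
print(m.sum(),rect(W[m][:,:2]),W[m].min(0),W[m].max(0))
from plant import r; s=r.get_state(); print(s["tcp_pos"],s["eef_rot"],s["time_s"])
E
```

```text
time_s: 26.05
tcp_pos: [0.4963, -0.1815, 0.0726]
eef_rot: [-177.6, -15.8, 3.7]
contact_force: [0.0, -0.5, -0.6]
gripper_width: 0.0398
2713 [ 520.  -180.6   69.7   29.   -85.9]
5444 [ 497.5 -181.3   99.2   40.5  -85.7] [ 0.47593536 -0.23093056  0.07003236] [ 0.51986357 -0.13199213  0.17508484]
[ 0.49589851 -0.18145896  0.07206783] [-177.59820546  -15.72374514    3.72578314] 26.1
```

View pics/w7.png

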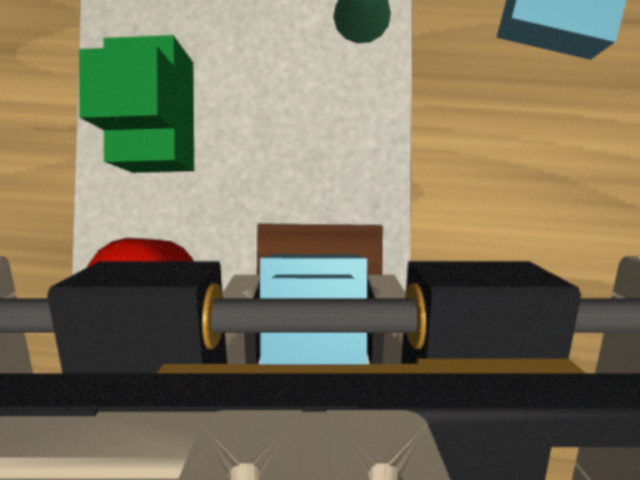

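The wrist view shows the tower (314,310) held square and centred left to right over the podium (320,250), with green (140,105) behind red (140,255). Lowering.

```bash
python3 -m inch '[{"x":-0.12,"y":0,"z":0.4,"yaw":0},{"x":0,"y":0,"z":0.1,"yaw":0}]'; python3 -m inch '[{"x":-0.02,"y":0,"z":0.12,"yaw":0}]'; python3 -m inch '[{"x":-0.02,"y":0,"z":0.1,"yaw":0}]'
```

```text
time_s: 26.27
tcp_pos: [0.4964, -0.1812, 0.0604]
eef_rot: [-177.6, -15.7, 3.7]
contact_force: [-0.2, 0.4, -1.3]
gripper_width: 0.04
time_s: 26.35
tcp_pos: [0.4973, -0.1812, 0.0583]
eef_rot: [-177.6, -15.8, 3.7]
contact_force: [-0.1, 0.8, -0.5]
gripper_width: 0.0402
time_s: 26.43
tcp_pos: [0.4977, -0.1812, 0.0565]
eef_rot: [-177.6, -15.9, 3.7]
contact_force: [-0.6, 0.0, -1.1]
gripper_width: 0.0404
```

```bash
python3 -m inch '[{"x":-0.02,"y":0,"z":0.1,"yaw":0}]'; python3 -m inch '[{"x":-0.02,"y":0,"z":0.06,"yaw":0}]'
```

```text
time_s: 26.52
tcp_pos: [0.4983, -0.1813, 0.0547]
eef_rot: [-177.7, -15.9, 3.7]
contact_force: [0.5, 0.2, -1.3]
gripper_width: 0.0401
time_s: 26.6
tcp_pos: [0.499, -0.1814, 0.0542]
eef_rot: [-177.7, -16.0, 3.8]
contact_force: [-6.4, 0.9, 16.3]
gripper_width: 0.0401
```

```bash
python3 -m inch '[{"x":0,"y":0,"z":-0.04,"yaw":0},{"x":0,"y":0,"z":0,"yaw":0},{"x":0,"y":0,"z":0,"yaw":0},{"x":0,"y":0,"z":0,"yaw":0}]' 0.4; python3 -m inch '[{"x":0.1,"y":0,"z":-0.7,"yaw":0},{"x":0.1,"y":0,"z":-1,"yaw":0},{"x":0.1,"y":0,"z":-1,"yaw":0},{"x":0,"y":0,"z":-1,"yaw":0},{"x":0,"y":0,"z":-1,"yaw":0}]';python3 -m inch '[{"x":-0.5,"y":0,"z":-1,"yaw":0},{"x":-0.5,"y":0.3,"z":-1,"yaw":0},{"x":-0.5,"y":0.5,"z":-0.5,"yaw":0},{"x":-0.5,"y":0.5,"z":0,"yaw":0},{"x":-0.5,"y":0.5,"z":0,"yaw":0}]'
python3 - <<'E'
from h import *
k=cam("top")
for n,a in dict(tower=(.5,-.181,.04,.04),red=(.4955,-.0815,.035,.015),green=(.595,-.0755,.05,.02),hall=(.545,.122,.045,.02),glue=(.474,.478,.04,.015),mug=(.483,-.5,.04,.03)).items(): print(n,end=" ");near(k,*a)
k=cam("scene");cv2.imwrite("pics/s2.png",cv2.resize(k[0][120:300,90:450,::-1],(800,400)));print("scene")
for n,a in dict(tower=(.5,-.181,.04,.04),red=(.4955,-.0815,.035,.015),green=(.595,-.0755,.05,.02),hall=(.545,.122,.045,.02)).items(): print(n,end=" ");near(k,*a)
E
```

```text
time_s: 26.93
tcp_pos: [0.4999, -0.1817, 0.0572]
eef_rot: [-177.7, -16.2, 3.8]
contact_force: [-0.3, -0.6, -0.5]
gripper_width: 0.0589
time_s: 27.35
tcp_pos: [0.4711, -0.1878, 0.1702]
eef_rot: [-177.6, -15.5, 3.7]
contact_force: [1.2, -0.3, -0.9]
gripper_width: 0.0614
time_s: 27.77
tcp_pos: [0.3983, -0.2409, 0.2226]
eef_rot: [-177.9, -16.3, 4.1]
contact_force: [0.7, -0.6, -1.3]
gripper_width: 0.0611
tower 156 all [ 501.8 -179.    39.8   39.7    5. ] zmax 0.097 top [ 502.  -179.5   27.7   24.3    1.3] mean [ 501.6 -180.    91.9]
red 164 all [494.4 -79.7  48.7  46.   89.9] zmax 0.064 top [497.1 -81.7  27.9  17.6 -88. ] mean [496.4 -80.6  57.5]
green 237 all [598.8 -73.6  71.2  40.2   5.5] zmax 0.062 top [598.8 -74.2  38.6  32.3 -88. ] mean [598.5 -73.6  57.5]
hall 225 all [546.9 123.3  60.3  44.5  -1.4] zmax 0.061 top [546.  122.8  56.5   9.9  -2.9] mean [547.6 123.3  55.9]
glue 151 all [473.9 477.3  39.8  34.1 -16.6] zmax 0.09 top [475.1 480.1  17.   15.7  42.2] mean [474.8 480.2  85.8]
mug 282 all [ 480.8 -499.8   73.4   68.8   89.8] zmax 0.085 top [ 481.2 -499.8   70.3   69.9   46. ] mean [ 482.1 -501.4   80.4]
scene
tower 299 all [ 499.9 -180.6   44.3   43.5  -86.9] zmax 0.095 top [ 500.4 -179.6   31.    28.6   -4.4] mean [ 500.9 -179.    90.8]
red 253 all [497.1 -77.9  45.7  45.6 -15.2] zmax 0.059 top [496.9 -80.4  36.1  29.9  36.8] mean [497.1 -80.3  54.1]
green 393 all [596.3 -73.9  73.   41.8   4. ] zmax 0.059 top [597.3 -74.   41.3  38.7 -86.5] mean [596.7 -73.6  55.8]
hall 383 all [544.2 122.9  63.6  45.2  -1.9] zmax 0.058 top [545.3 123.6  58.7  15.4   5.6] mean [545.8 123.5  53.6]
```

View pics/s2.png

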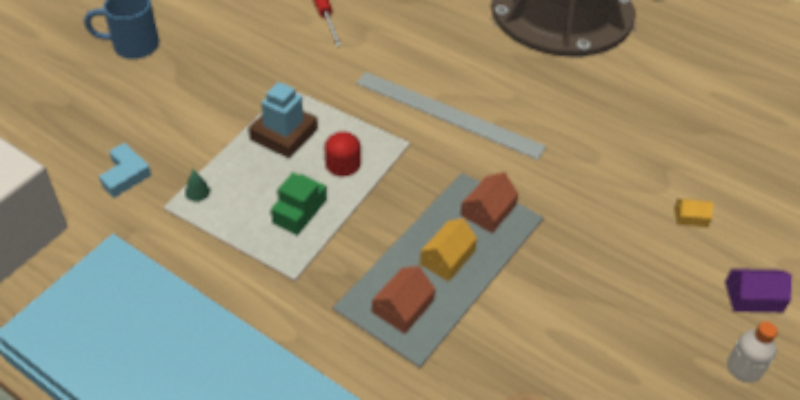

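The scene view shows the tower centred on the podium (283,110), red (342,152) to its left, green (300,203) behind red, and the hall (448,248) between the houses. All stand upright and the gripper is clear, so I hand in.

```bash
python3 -c "
from plant import r; print(r.close_job())"
```

```text
the job is handed in; nothing more can be done
None
```

All four parts are placed, released and standing upright. I handed the job in at about 28 s of the 131 s; it reports no verdict.

The last top and scene camera checks, made with the gripper clear, gave:

| Part | Measured | Limit |
|---|---|---|
| Blue tower | within about 3 mm of the podium centre, angle within a few degrees | 12 mm |
| Yellow hall | within about 3 mm of midway between the houses and about 2 mm off their line | 15 mm along, 12 mm across |
| Red round building | about 100–102 mm left of the podium centre, at most 4 mm fore or aft | 100 ± 15 mm left, ± 15 mm fore or aft |
| Green block | about 99–104 mm behind red and parallel to the podium to about 2° | 100 ± 15 mm |

- **Bystanders:** the glue bottle and the mug read within about 2 mm of where they started.
- **Disagreements:** the cameras differed by 2–3 mm. The podium's angle came out between 1.2° and 3.6°; I used about 3°.
- **Tool tilt:** the tool tipped to about 16° from vertical over the job. I tried to undo it and failed, so I allowed for it in each descent and the parts still settled upright.

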